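# Square a cutting die up in its chase

### The job

On the table a steel chase (a flat rectangular frame) holds a plywood cutting die and a 100 mm piece of wooden furniture, ready for lock-up. Seen from the robot, push the die into the far left corner of the chase so that it sits tight and square against both the far bar and the left bar, and have the 100 mm furniture pushed flat against the die's right-hand edge. Just push them gently along the table with the fingertips: do not grip or pick anything up, keep off the die's steel rules, and leave everything else where it lies.

Things in the scene. Friction and masses are not known exactly. Their poses are not given: they have to be found in the camera images.
- chase_corner (a point): inner far left corner of the chase, at table height. Chase: fixed frame of dark steel bars 20 mm wide, 18 mm high, open inside down to the table, 290 mm (x) by 460 mm (y) inside. Axes: x away from the robot, square to the far bar; y left, square to the left bar; z up. The far bar's inner face is x = 0, the left bar's y = 0; the opening spans x -290..0 mm, y -460..0 mm
- die: loose cutting die: plywood board 100 mm (x) by 160 mm (y), 18 mm thick, about 0.4 kg (3 to 9 N slide it), low steel rules and black rubber strips on top. Starts in the left half of the chase, clear of the bars, turned up to about 15 degrees from the chase. Origin: centre of its underside; x away from the robot, y left, z up
- die_rules: thin steel rules on the die (not to be touched): they rise 6 mm above the board, to 24 mm above the table, inside a rectangle 67 mm (x) by 123 mm (y) centred on the board, so at least 16 mm in from its edges. Same origin and axes as the die, with which they move
- furniture: loose 100 mm furniture: plain wooden bar 100 mm (x) by 30 mm (y) by 18 mm high, 0.07 kg (1 N slides it), dark line along its top. Starts in the far half of the chase, right of the die, roughly along the chase's x (within 10 degrees), some 40 mm or more from the die and the right bar. Origin: centre of its underside; x away from the robot, y left, z up
- short_piece: bystander: a shorter bar of the same wood, 55 x 30 x 18 mm, lying inside the chase in its near right part. Origin: centre of its underside, long side along its x
- quoin_left: bystander: a steel lock-up block 23 mm (its x) by 75 mm (its y) by 17 mm high, lying along the near bar inside the chase, left. Origin: centre of its underside
- quoin_right: bystander: a second such steel lock-up block, lying along the near bar inside the chase, right. Origin: centre of its underside
- ink_tin: bystander: ink tin, 98 mm across and 108 mm high, on the table left of the chase. Origin: centre of its underside
- small_tin: bystander: smaller ink tin, 80 mm across and 66 mm high, on the table left of the chase. Origin: centre of its underside
- mallet: bystander: a mallet lying on the table right of the chase, 240 mm long along its x, 64 mm high. Origin: on the table below the middle of its length
- quoin_key: bystander: a small steel T-handled key, 100 x 90 x 12 mm, lying flat on the table right of the chase. Origin: on the table below the middle of its shank
There are look-alikes about, which are no part of the job. What is shaped like the furniture but green or purple is not meant.

How it is judged (in metres and radians):
At the end, for the whole second after the job is handed in: Die flat and at rest, within 3 mm of the far bar and of the left bar and square within 0.025 rad; 100 mm furniture flat and at rest within 3 mm of the die's right-hand edge, parallel within 0.03 rad, bearing on it with at least half its length (x of die in the frame of chase_corner between -0.053 and -0.045 m and y of die in the frame of chase_corner between -0.083 and -0.075 m and angle between the x axis of die and the x axis of chase_corner, either way round below 0.025 rad and y of furniture in the frame of die between -0.098 and -0.09 m and x of furniture in the frame of die between -0.05 and 0.05 m and angle between the x axis of furniture and the x axis of die, either way round below 0.03 rad and height (world z) of each of die, furniture below 0.003 m and angle between die's own z axis and vertical below 0.03 rad and angle between furniture's own z axis and vertical below 0.05 rad and linear speed of each of die, furniture below 0.01 m/s); the robot touches nothing.
It fails at once if the die is lifted or tipped off the table (height (world z) of die above 0.005 m or angle between die's own z axis and vertical above 0.12 rad).
It fails at once if the furniture is lifted or tipped off the table (height (world z) of furniture above 0.005 m or angle between furniture's own z axis and vertical above 0.2 rad).
It fails at once if the furniture is gripped between the fingers or crushed (over 36 N on it from the fingers) (contact force between the fingers and furniture above 36 N).
It fails at once if the robot touches the steel rules of the die (contact force between any of the fingers, the arm and die_rules above 1 N).
It fails at once if something else is moved (distance of any of short_piece, quoin_left, quoin_right, ink_tin, small_tin, mallet, quoin_key from where it was at the start of the episode above 0.012 m).
It also fails if it takes over 51 s, if anything falls off the work surface, if the arm or the gripper's body presses on something with over 40 N, if the wrist force passes 120 N, or if a joint passes its speed limit or range.

### The arm

A 6-joint arm with a two-finger parallel gripper is mounted at the origin on the work surface. World frame = base frame: x ahead of the robot, y to its left, z up, the work surface at z = 0. Lengths are in m, angles in degrees, forces in N, time in s.
With the tool pointing down it reaches from about 0.325 to 0.925 m from the base axis. Payload 3.1 kg.
Tool frame: the origin (TCP) lies at the very end of the fingers, on their centre line; the grasp point (between the pads) lies manip.grip_point_offset behind it (manip.grip_point_offset is the distance from the TCP to the grasp point, in m); z points along the fingers, y is the line along which they close (so a half turn about z gives the same grasp; the last joint's range is limited). The gripper opens to 85 mm and grips with 20 to 120 N. Pads are 22 mm wide; open, the fingers measure 114 mm over their backs; the gripper's body (76 mm by 85 mm) begins 54 mm behind the grasp point. The pads swing forward as they close: fully open they stand 13 mm farther back than shut.
Start: joints at [62.556, 12.427, 92.441, -0, 75.132, -6.429], TCP at [0.224, 0.583, 0.231] pointing down, gripper open.
Joint ranges: [-157.48, 157.48], [-44.54, 120.13], [17.64, 146.25], [-64.5, 244.5], [7.68, 150.69], [-147.95, 147.95]. Speed limits (degrees/s): [159.86, 159.86, 180, 180, 180, 180].

### API

Orientations are given as [roll, pitch, yaw] about the fixed x, y, z axes, in that order (R = Rz(yaw) Ry(pitch) Rx(roll)).
In Python, from station import manip gives the robot as it stands.
- The arm moves only by the tool arm_command, never from a script. Its arguments are lists of equal length, an entry for each row: "claw": the closure, from -1 (fully open) to 1 (shut); "linear": the shift along the tool's x, y, z each as a share of 50 mm, from -1 to 1, a list of three; "roll": the turn about the tool's z as a share of 5 degrees, from -1 to 1. In form: {"claw": [claw, ...], "linear": [[tx, ty, tz], ...], "roll": [roll, ...]}. A call has 1 to 10 rows; each row shifts and turns the commanded pose from where the row before left it, along the tool's axes as they then stand; what a row does not reach is not made up. A row lasts 1/10 s, in which the tool goes at most 50 mm and 8.59 degrees, less where a joint would pass 70% of its speed; a pose out of reach is approached as far as the arm can. A call with a number of a shift or a turn outside -1 to 1 is refused whole. A call with a gripper value outside its range is refused whole. The fingers move at their own pace and stop on an object; "newtons" is the grip in N (left out, the last holds). Time passes only in rows, so rows that do not move let the fingers close. It gives the time, the measured TCP pose, the force, the opening and the grip force at its end, in the units of the state.
- manip.state(): the state, without advancing time (a new reading comes with each control period).
- manip.snapshot(name): name is "scene" or "side" or "wrist"; returns a dict with "frame" (384x512x3 uint8, blue, green, red), "K" (3x3 intrinsics, pixels), "R" (3x3) and "t" (3): a world point X has camera coordinates R X + t. Camera axes: x right, y down, z forward; pixel columns grow to the right and rows downward; lengths in m; the calibration is good to about 2 mm. A picture is of the moment at which its call begins. There is no depth.
- manip.finish_job(): hands the job in; it is judged then, once.
Trained networks look in the newest picture that a camera, given by its name, has taken for a name from the list of things; names that differ only in an ending like _2 or _b are one class to them, and where a whole thing is asked for, a point or a joint stands for the part that bears it (a point fixed in the world has none). Each returns a list of dicts, best first, with "confidence" (0 to 1); they miss things now and then, are a little off and sometimes report something else, mostly with a low value. They report only what shows in the picture. A call takes as long as a camera call. They do not tell look-alikes from the thing itself.
- manip.find_in(camera, thing): "point" ([column, row] as shares, 0 to 1, of the picture: columns of its width, rows of its height, amid what is visible of it).
The state is a dict: "time_s": time; "joints": joint angles; "qd": joint speeds; "joint_efforts": joint torques, N m; "eef_pos": TCP position; "eef_rot": TCP orientation; "wrist_force": force on the tool from outside, world axes, zero at the start; "torque": the same for the moment, N m; "gripper_width": finger opening in m; "finger_force": force on a finger pad.
Only numpy, scipy, OpenCV 4.12 (cv2) and the standard library are available. Lean on these libraries where they do the work, as an engineer would, in place of code of your own. Each camera call takes 0.05 s, during which the arm holds its last target. There are 200 camera calls.

## Working session

There is one attempt and no reset: what is moved stays moved. The work goes in short steps, Python scripts to look and compute and a tool call to move; the robot and the scene stay as the last step left them, time stands still between calls to the robot, and variables do not carry over. Pictures are saved under pics/ and viewed, at most 10 in all, crops included, and the job is handed in when it is done.

Besides the shell and the picture viewer there is one more tool, called after "Emit:" in YAML: its name, and indented under it one key for each argument. arm_command: Moves the arm, as the interface text tells. Its arguments: {"type":"object","properties":{"claw":{"type":"array","items":{"type":"number"}},"linear":{"type":"array","items":{"type":"array","items":{"type":"number","minimum":-1,"maximum":1}}},"roll":{"type":"array","items":{"type":"number","minimum":-1,"maximum":1}},"newtons":{"type":"number"}},"required":["claw","linear","roll"]}

```bash
mkdir -p pics; ls
python3 - <<'E'
from station import manip
import cv2,numpy as np
print(manip.state(), manip.grip_point_offset)
for c in ["scene","side"]:
    s=manip.snapshot(c); cv2.imwrite(f"pics/{c}0.png",s["frame"])
    print(c,s["K"].tolist(),s["R"].tolist(),s["t"].tolist())
    for n in ["die","furniture","short_piece","quoin_left"]:
        print(n,[(round(d["point"][0]*512),round(d["point"][1]*384),round(d["confidence"],2)) for d in manip.find_in(c,n)])
E
```

```text
pics
{'time_s': 0.0, 'joints': array([ 6.25562437e+01,  1.24769080e+01,  9.25268662e+01,  3.21954674e-04,
        7.51301518e+01, -6.42904789e+00]), 'qd': array([ 0.00414261, -0.08426788,  0.02906484,  0.01174188, -0.04836949,
       -0.13465111]), 'joint_efforts': array([ 9.96556337e-04, -3.96838474e+01, -3.03857517e+01, -7.19492596e-05,
        9.44090600e-03,  1.71777054e-05]), 'eef_pos': array([0.22374611, 0.58273208, 0.22998131]), 'eef_rot': array([-1.79866951e+02, -1.53050660e-02,  1.58985191e+02]), 'wrist_force': array([-0.4356175 , -0.07472279,  0.20378719]), 'torque': array([-0.01494816, -0.06261664, -0.00350136]), 'finger_force': 0.0, 'gripper_width': 0.08517935700422448} 0.0187
scene [[448.23623267666636, 0.0, 255.53068404496284], [0.0, 448.23623267666636, 195.07787815204304], [0.0, 0.0, 1.0]] [[-0.8186762129991975, 0.5742306389275064, 0.005332127736719323], [0.4151810177965104, 0.5982841754098693, -0.6853325965657744], [-0.3967291024499548, -0.5588516965806228, -0.7282106841417622]] [0.38842716249263304, -0.1656597741403245, 1.4890837019273004]
die [(241, 245, 0.92), (208, 260, 0.69)]
furniture [(194, 196, 0.93), (226, 133, 0.77), (163, 161, 0.63), (270, 122, 0.54)]
short_piece [(239, 181, 0.64)]
quoin_left []
side [[495.3092374198632, 0.0, 253.5217380642811], [0.0, 495.3092374198632, 177.61180027477127], [0.0, 0.0, 1.0]] [[0.9039729359296274, -0.4274063518578587, 0.012519644496795618], [-0.2147789938822294, -0.479190237601204, -0.8510268503253225], [0.36973357285173214, 0.7666162837947402, -0.5249729121840812]] [-0.40812593556373744, 0.15061159163167215, 1.5815537620329598]
die [(273, 168, 0.88)]
furniture [(221, 260, 0.83), (347, 232, 0.78), (315, 204, 0.61), (278, 247, 0.57)]
short_piece [(276, 204, 0.71)]
quoin_left [(225, 170, 0.64)]
```

Run:
```python
import cv2
a=cv2.imread("pics/scene0.png")[80:330,90:400]
cv2.imwrite("pics/scene0c.png",cv2.resize(a,None,fx=2.4,fy=2.4,interpolation=cv2.INTER_CUBIC))
a=cv2.imread("pics/side0.png")[90:310,140:420]
cv2.imwrite("pics/side0c.png",cv2.resize(a,None,fx=2.5,fy=2.5,interpolation=cv2.INTER_CUBIC))
```

```text
(no output)
```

View pics/scene0c.png

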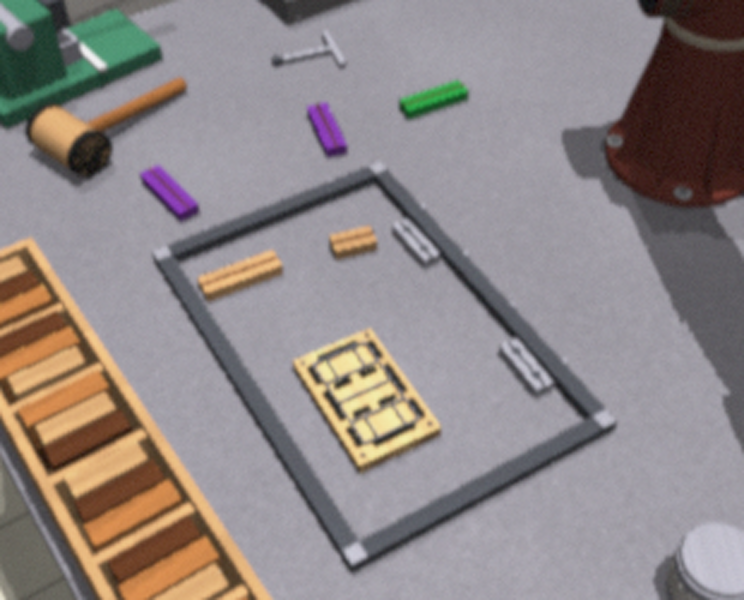

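View pics/side0c.png

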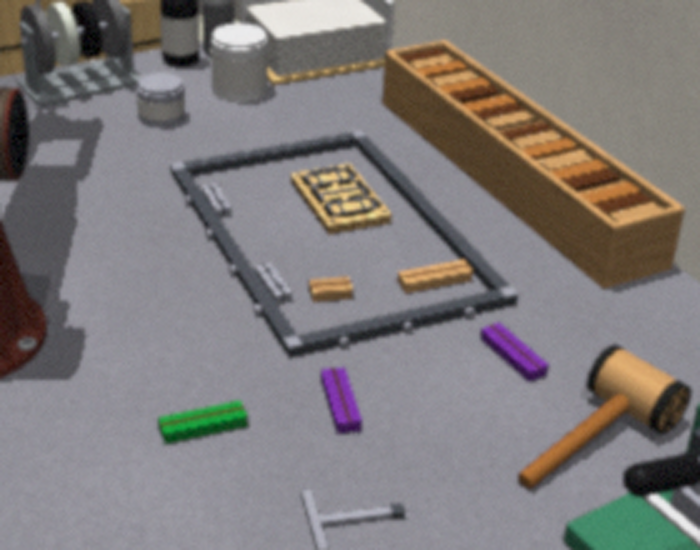

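The natural-wood bar (scene px 190,194; side ~314,199) is the furniture. Look-alikes are purple at (226,133) and (163,161), green at (270,122), and the short piece at (239,181). The far left chase corner is at scene px ~(238,310) and the die at ~(243,246). Next I fit the poses with both cameras.

```bash
cat > fit.py <<'E'
import cv2,numpy as np
from scipy.optimize import minimize
from station import manip
def box(cx,cy,lx,ly,h): return [(cx+a*lx/2,cy+b*ly/2,z) for z in (0,h) for a in(-1,1) for b in (-1,1)]
CH=[box(10,-230,20,500,18),box(-300,-230,20,500,18),box(-145,10,290,20,18),box(-145,-470,290,20,18)]
DIE=[box(0,0,100,160,18)]; FUR=[box(0,0,100,30,18)]
SHORT=[box(0,0,55,30,18)]
def world(p,pts):
    P=np.array(pts)/1000; c,s=np.cos(p[2]),np.sin(p[2])
    return np.c_[p[0]+c*P[:,0]-s*P[:,1],p[1]+s*P[:,0]+c*P[:,1],P[:,2]]
def proj(s,W):
    q=(s["K"]@(s["R"]@W.T+s["t"][:,None])).T; return q[:,:2]/q[:,2:]
def ray(s,uv,z):
    d=s["R"].T@np.linalg.inv(s["K"])@np.array([*uv,1.]); o=-s["R"].T@s["t"]; return (o+d*(z-o[2])/d[2])
U=4
def sil(s,p,parts,shape):
    m=np.zeros((shape[0]*U,shape[1]*U),np.uint8)
    for b in parts:
        h=cv2.convexHull((((proj(s,world(p,b))+.5)*U-.5)*16).round().astype(np.int32))
        cv2.fillConvexPoly(m,h,255,shift=4)
    return cv2.resize(m,(shape[1],shape[0]),interpolation=cv2.INTER_AREA)/255.
def fit(snaps,masks,p0,parts):
    def cost(p):
        c=0
        for s,m in zip(snaps,masks):
            r=cv2.GaussianBlur(sil(s,p,parts,m.shape),(0,0),1.2)
            near=cv2.dilate(sil(s,p0,parts,m.shape),np.ones((25,25)))>0
            c+=((r-cv2.GaussianBlur(m,(0,0),1.2))[near]**2).sum()
        return c
    sim=np.array([p0,*(np.array(p0)+np.diag([.012,.012,.1]))])
    r=minimize(cost,p0,method="Nelder-Mead",options=dict(initial_simplex=sim,xatol=1e-4,fatol=1e-2,maxiter=200))
    return r.x,r.fun
def wood(f):
    h=cv2.cvtColor(f,cv2.COLOR_BGR2HSV); return ((h[...,0]>8)&(h[...,0]<30)&(h[...,1]>70)&(h[...,2]>70)).astype(float)
def dark(f):
    g=f.max(2); return (g<95).astype(float)
def rel(c,p):
    d=np.array(p[:2])-c[:2]; a=c[2]; R=np.array([[np.cos(a),np.sin(a)],[-np.sin(a),np.cos(a)]])
    return (R@d*1000).round(1),np.degrees(p[2]-a).round(2)
E
cat > m.py <<'E'
from fit import *
S=[manip.snapshot(c) for c in("scene","side")]
c=ray(S[0],(238,309),.018); r=ray(S[0],(158,187),.018); 
yaw=np.arctan2(*(c-r)[:2][::-1])-np.pi/2
d=ray(S[0],(243,246),.018); f=ray(S[0],(190,194),.018); sh=ray(S[0],(238,181),.018)
print(c,yaw)
for g,name,p0,parts,fn in[(0,"chase",[c[0],c[1],yaw],CH,dark),(1,"die",[d[0],d[1],yaw],DIE,None),(2,"fur",[f[0],f[1],yaw],FUR,wood),(3,"short",[sh[0],sh[1],yaw],SHORT,wood)]:
    for sub in([0,1],[0],[1]):
        SS=[S[i] for i in sub]
        if name=="die": ms=[cv2.morphologyEx(wood(s["frame"]),cv2.MORPH_CLOSE,np.ones((9,9))) for s in SS]
        else: ms=[fn(s["frame"]) for s in SS]
        x,e=fit(SS,ms,p0,parts)
        if name=="chase" and len(sub)==2: C=x
        print(name,sub,x.round(4),round(e,1),rel(C,x))
        if len(sub)==2: p0=x
        for s,i in zip(SS,sub):
            if len(sub)==2:
                s["frame"]=s["frame"].copy()
                s.setdefault("ov",s["frame"].copy())
                for b in parts:
                    cv2.polylines(s["ov"],[(proj(s,world(x,b[4:]))[[0,1,3,2]]*16).round().astype(np.int32)],True,(0,0,255),1,shift=4)
o=[cv2.resize(S[0]["ov"][100:330,130:360],(400,400)),cv2.resize(S[1]["ov"][120:250,190:370],(400,400))]
cv2.imwrite("pics/ov.png",np.hstack(o)); np.save("C.npy",C)
E
python3 m.py
```

```text
[0.70451798 0.2560847  0.018     ] -0.057008152050520566
chase [0, 1] [ 0.7014  0.2503 -0.0696] 2617.3 (array([0., 0.]), np.float64(0.0))
chase [0] [ 0.7032  0.2542 -0.0661] 2077.5 (array([1.6, 4. ]), np.float64(0.2))
chase [1] [ 0.6964  0.2454 -0.0697] 329.7 (array([-4.6, -5.2]), np.float64(-0.0))
die [0, 1] [ 0.5898  0.0997 -0.0924] 50.1 (array([-100.8, -158. ]), np.float64(-1.31))
die [0] [ 0.5896  0.0996 -0.0919] 17.7 (array([-101. , -158.1]), np.float64(-1.28))
die [1] [ 0.5934  0.1038 -0.1225] 23.5 (array([ -97.5, -153.7]), np.float64(-3.03))
fur [0, 1] [ 0.6131 -0.1401 -0.1054] 22.7 (array([ -60.8, -395.6]), np.float64(-2.05))
fur [0] [ 0.6115 -0.1416 -0.1061] 7.8 (array([ -62.4, -397.2]), np.float64(-2.09))
fur [1] [ 0.6162 -0.1365 -0.0692] 3.4 (array([ -58.1, -391.9]), np.float64(0.02))
short [0, 1] [ 0.4685 -0.1096 -0.043 ] 22.1 (array([-207.3, -375.3]), np.float64(1.53))
short [0] [ 0.4663 -0.1107 -0.264 ] 5.9 (array([-209.3, -376.5]), np.float64(-11.13))
short [1] [ 0.4709 -0.1051 -0.351 ] 4.6 (array([-205.2, -370.6]), np.float64(-16.12))
```

View pics/ov.png

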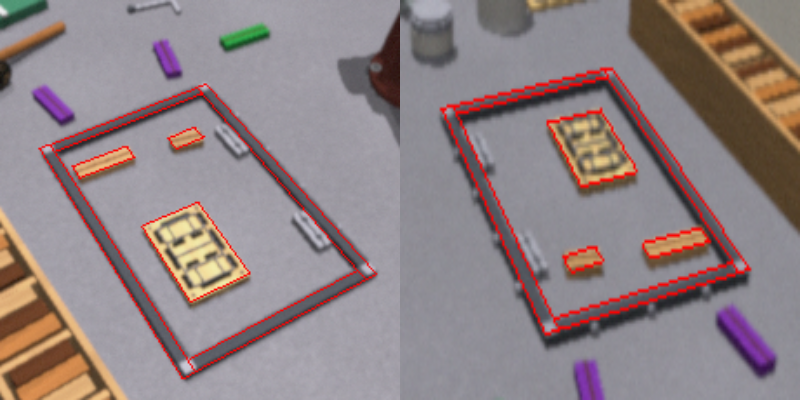

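Emit:
arm_command:
  claw: [-0.4,-0.4,-0.4,-0.4,-0.4,-0.4,-0.4,-0.4,-0.4,-0.4]
  linear:
    - [-0.42,-0.35,0]
    - [-0.42,-0.35,0]
    - [-0.42,-0.35,0]
    - [-0.42,-0.35,0]
    - [-0.42,-0.35,0]
    - [-0.42,-0.35,0]
    - [-0.42,-0.35,0]
    - [-0.42,-0.35,0]
    - [-0.42,-0.35,0]
    - [-0.42,-0.35,0]
  roll: [0,0,0,0,0,0,0,0,0,0]
  newtons: 20

```text
time_s: 1.6
eef_pos: [0.3579, 0.3438, 0.2315]
eef_rot: [180.0, 0.0, 159.0]
wrist_force: [0.3, 0.0, -0.0]
gripper_width: 0.0598
finger_force: 0.0
```

Emit:
arm_command:
  claw: [-0.4,-0.4,-0.4,-0.4,-0.4,-0.4,-0.4,-0.4,-0.4,-0.4]
  linear:
    - [-0.42,-0.35,0]
    - [-0.42,-0.35,0]
    - [-0.42,-0.35,0]
    - [-0.42,-0.35,0]
    - [-0.42,-0.35,0]
    - [-0.42,-0.35,0]
    - [-0.42,-0.35,0]
    - [-0.42,-0.35,0]
    - [-0.42,-0.35,0]
    - [-0.42,-0.35,0]
  roll: [0,0,0,0,0,0,0,0,0,0]

```text
time_s: 2.6
eef_pos: [0.4912, 0.1051, 0.2316]
eef_rot: [180.0, 0.0, 159.0]
wrist_force: [-0.4, -0.1, 1.2]
gripper_width: 0.0599
finger_force: 0.0
```

Emit:
arm_command:
  claw: [-0.4,-0.4,-0.4,-0.4,-0.4,-0.4,-0.4,-0.4]
  linear:
    - [0,0,0.4]
    - [0,0,0.4]
    - [0,0,0.4]
    - [0,0,0.4]
    - [0,0,0.4]
    - [0,0,0]
    - [0,0,0]
    - [0,0,0]
  roll: [-0.8,-0.8,-0.8,-0.8,-0.22,0,0,0]

```text
time_s: 3.4
eef_pos: [0.4918, 0.1062, 0.1328]
eef_rot: [180.0, 0.1, 176.1]
wrist_force: [0.9, 0.2, -1.0]
gripper_width: 0.0599
finger_force: 0.0
```

Run:
```python
from fit import *
print(manip.state())
s=manip.snapshot("wrist"); cv2.imwrite("pics/w1.png",s["frame"]); C=np.load("C.npy"); print(rel(C,[*manip.state()["eef_pos"][:2],0]), s["R"].round(2).tolist(),s["K"][0,0], (-s["R"].T@s["t"]).round(3))
```

```text
{'time_s': 3.4, 'joints': array([ 4.19155092e+00,  3.81591130e+00,  1.13516713e+02,  3.21052670e-04,
        6.25188087e+01, -8.18768299e+01]), 'qd': array([ 0.09866479, -0.31058239, -0.31049006,  0.0281612 , -0.09543434,
       -0.07820734]), 'joint_efforts': array([ 7.92079536e-04, -2.94719517e+01, -2.66072899e+01, -7.43686542e-04,
        2.48390279e-02,  1.74934456e-03]), 'eef_pos': array([0.49183169, 0.10623419, 0.13277735]), 'eef_rot': array([1.79978725e+02, 1.47036023e-01, 1.76068206e+02]), 'wrist_force': array([ 0.89911754,  0.17626696, -0.97048648]), 'torque': array([0.02814905, 0.02422153, 0.0173184 ]), 'finger_force': 0.0, 'gripper_width': 0.059882660662914}
(array([-198.9, -158.3]), np.float64(3.99)) [[0.07, 1.0, 0.0], [0.95, -0.06, 0.31], [0.31, -0.02, -0.95]] 303.4755270742271 [0.414 0.112 0.275]
```

View pics/w1.png

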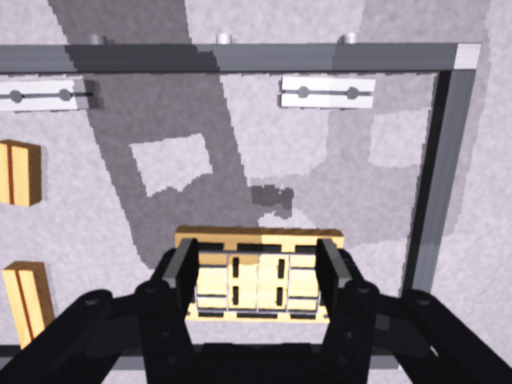

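The wrist view shows the die ahead of the fingers: its near base edge is at row ~230, columns 177–342. The quoin is behind at row ~93 and the left bar is at columns ~410–475.

Run:
```python
from fit import *
s=manip.snapshot("wrist");C=np.load("C.npy")
for n,uv,z in[("dieR",(177,229),0),("dieL",(342,231),0),("quoin in",(328,108),.0),("nearbar top inner",(250,73),.018),("nearbar inner2",(430,71),.018),("left bar top inner",(441,72),.018),("left bar top in",(418,290),.018)]:
    w=ray(s,uv,z); print(n,w.round(4),rel(C,[*w[:2],0])[0])
```

```text
dieR [0.5407 0.0244 0.    ] [-144.6 -236.5]
dieL [0.554  0.1886 0.    ] [-142.7  -71.8]
quoin in [0.4338 0.1739 0.    ] [-261.6  -94.9]
nearbar top inner [0.4014 0.108  0.018 ] [-289.3 -162.8]
nearbar inner2 [0.4095 0.2501 0.018 ] [-291.2  -20.5]
left bar top inner [0.4108 0.2589 0.018 ] [-290.4  -11.6]
left bar top in [0.6155 0.261  0.018 ] [-86.4   4.7]
```

Emit:
arm_command:
  claw: [-0.4,-0.4,-0.4,-0.4,-0.4,-0.4,-0.4,-0.4,-0.4,-0.4]
  linear:
    - [0,0,0.4]
    - [0,0,0.4]
    - [0,0,0.4]
    - [0,0,0.4]
    - [0,0,0.3]
    - [0,0,0.2]
    - [0,0,0.2]
    - [0,0,0.2]
    - [0,0,0]
    - [0,0,0]
  roll: [0,0,0,0,0,0,0,0,0,0]

```text
time_s: 4.5
eef_pos: [0.4908, 0.1061, 0.0064]
eef_rot: [180.0, 0.0, 176.1]
wrist_force: [0.5, 1.0, -0.4]
gripper_width: 0.0598
finger_force: 0.0
```

Emit:
arm_command:
  claw: [-0.4,-0.4,-0.4,-0.4,-0.4,-0.4,-0.4,-0.4,-0.4,-0.4]
  linear:
    - [-0.06,0,0]
    - [-0.06,0,0]
    - [-0.06,0,0]
    - [-0.06,0,0]
    - [-0.06,0,0]
    - [-0.06,0,0]
    - [-0.06,0,0]
    - [-0.06,0,0]
    - [-0.06,0,0]
    - [-0.06,0,0]
  roll: [0,0,0,0,0,0,0,0,0,0]

```text
time_s: 5.5
eef_pos: [0.5208, 0.104, 0.0063]
eef_rot: [180.0, -0.0, 176.1]
wrist_force: [-0.2, 0.1, -0.2]
gripper_width: 0.06
finger_force: 0.0
```

Emit:
arm_command:
  claw: [-0.4,-0.4,-0.4,-0.4,-0.4]
  linear:
    - [-0.06,0,0]
    - [-0.06,0,0]
    - [-0.06,0,0]
    - [-0.06,0,0]
    - [-0.06,0,0]
  roll: [0,0,0,0,0]

```text
time_s: 6.0
eef_pos: [0.5335, 0.1028, 0.0058]
eef_rot: [-179.9, -0.3, 176.1]
wrist_force: [-5.2, -0.8, 4.6]
gripper_width: 0.0599
finger_force: 2.5
```

Emit:
arm_command:
  claw: [-0.4,-0.4,-0.4,-0.4,-0.4,-0.4,-0.4,-0.4,-0.4,-0.4]
  linear:
    - [-0.06,0,0]
    - [-0.06,0,0]
    - [-0.06,0,0]
    - [-0.06,0,0]
    - [-0.06,0,0]
    - [-0.06,0,0]
    - [-0.06,0,0]
    - [-0.06,0,0]
    - [-0.06,0,0]
    - [-0.06,0,0]
  roll: [0,0,0,0,0,0,0,0,0,0]

```text
time_s: 7.0
eef_pos: [0.5657, 0.101, 0.0063]
eef_rot: [-180.0, -0.0, 176.1]
wrist_force: [-1.9, 0.4, -0.6]
gripper_width: 0.0601
finger_force: 0.7
```

Emit:
arm_command:
  claw: [-0.4,-0.4,-0.4,-0.4]
  linear:
    - [-0.04,0,0]
    - [-0.04,0,0]
    - [-0.04,0,0]
    - [-0.04,0,0]
  roll: [0,0,0,0]

```text
time_s: 7.4
eef_pos: [0.5734, 0.1004, 0.0063]
eef_rot: [-180.0, -0.0, 176.1]
wrist_force: [-2.2, 0.3, -0.1]
gripper_width: 0.0598
finger_force: 1.2
```

Emit:
arm_command:
  claw: [-0.4,-0.4,-0.4,-0.4]
  linear:
    - [-0.03,0,0]
    - [-0.03,0,0]
    - [-0.03,0,0]
    - [-0.03,0,0]
  roll: [0,0,0,0]

```text
time_s: 7.8
eef_pos: [0.5768, 0.1002, 0.0062]
eef_rot: [-180.0, -0.4, 176.1]
wrist_force: [-10.5, 0.1, 8.5]
gripper_width: 0.0594
finger_force: 5.5
```

Emit:
arm_command:
  claw: [-0.4,-0.4,-0.4]
  linear:
    - [-0.03,0,0]
    - [-0.03,0,0]
    - [-0.03,0,0]
  roll: [0,0,0]

```text
time_s: 8.1
eef_pos: [0.5769, 0.1001, 0.006]
eef_rot: [-179.9, -1.0, 176.1]
wrist_force: [-20.0, 0.3, 19.4]
gripper_width: 0.0598
finger_force: 10.2
```

The die is up against the far bar (20 N, no further motion). Next I retreat and go round to the right of the furniture.

Emit:
arm_command:
  claw: [-0.4,-0.4,-0.4,-0.4,-0.4]
  linear:
    - [0.2,0,0]
    - [0.3,0,0]
    - [0,0,-0.4]
    - [0,0,-0.5]
    - [0,0,-0.5]
  roll: [0,0,0,0,0]

```text
time_s: 8.6
eef_pos: [0.5602, 0.1014, 0.0774]
eef_rot: [180.0, 0.2, 176.1]
wrist_force: [0.3, -0.5, 0.9]
gripper_width: 0.0598
finger_force: 0.0
```

Emit:
arm_command:
  claw: [-0.4,-0.4,-0.4,-0.4,-0.4,-0.4,-0.4,-0.4,-0.4,-0.4]
  linear:
    - [-0.18,-0.55,0]
    - [-0.18,-0.55,0]
    - [-0.18,-0.55,0]
    - [-0.18,-0.55,0]
    - [-0.18,-0.55,0]
    - [-0.18,-0.55,0]
    - [-0.18,-0.55,0]
    - [-0.18,-0.55,0]
    - [-0.18,-0.55,0]
    - [-0.18,-0.55,0]
  roll: [0,0,0,0,0,0,0,0,0,0]

```text
time_s: 9.6
eef_pos: [0.6317, -0.1811, 0.0771]
eef_rot: [-179.9, 0.2, 176.1]
wrist_force: [0.6, -0.5, -0.0]
gripper_width: 0.0599
finger_force: 0.0
```

Emit:
arm_command:
  claw: [-0.4,-0.4,-0.4,-0.4,-0.4,-0.4,-0.4,-0.4,-0.4,-0.4]
  linear:
    - [0,0,0]
    - [0,0,0]
    - [0,0,0]
    - [0,0,0]
    - [0,0,0]
    - [0,0,0]
    - [0,0,0]
    - [0,0,0]
    - [0,0,0]
    - [0,0,0]
  roll: [1,1,1,1,1,1,1,1,1,1]

```text
time_s: 10.6
eef_pos: [0.6315, -0.1799, 0.077]
eef_rot: [179.9, 0.2, 125.9]
wrist_force: [0.3, 0.1, 0.2]
gripper_width: 0.0596
finger_force: 0.0
```

Emit:
arm_command:
  claw: [-0.4,-0.4,-0.4,-0.4,-0.4,-0.4,-0.4,-0.4,-0.4,-0.4]
  linear:
    - [0,0,0]
    - [0,0,0]
    - [0,0,0]
    - [0,0,0]
    - [0,0,0]
    - [0,0,0]
    - [0,0,0]
    - [0,0,0]
    - [0,0,0]
    - [0,0,0]
  roll: [1,1,1,1,1,1,1,1,0,0]

```text
time_s: 11.6
eef_pos: [0.6309, -0.1795, 0.0768]
eef_rot: [179.9, 0.0, 86.2]
wrist_force: [-0.3, 0.5, 0.0]
gripper_width: 0.06
finger_force: 0.0
```

Run:
```python
from fit import *
C=np.load("C.npy"); st=manip.state(); print(st["eef_pos"],st["eef_rot"],rel(C,[*st["eef_pos"][:2],0])[0])
s=manip.snapshot("wrist"); np.savez("w2.npz",**s)
a=manip.snapshot("side")["frame"][110:260,190:370]
cv2.imwrite("pics/w2.png",np.hstack([s["frame"][:,:,:],cv2.resize(a,(288,384))[:, :]]))
```

```text
[ 0.63086095 -0.17953056  0.07677677] [1.79875721e+02 4.79219536e-02 8.61864524e+01] [ -40.4 -433.7]
```

View pics/w2.png

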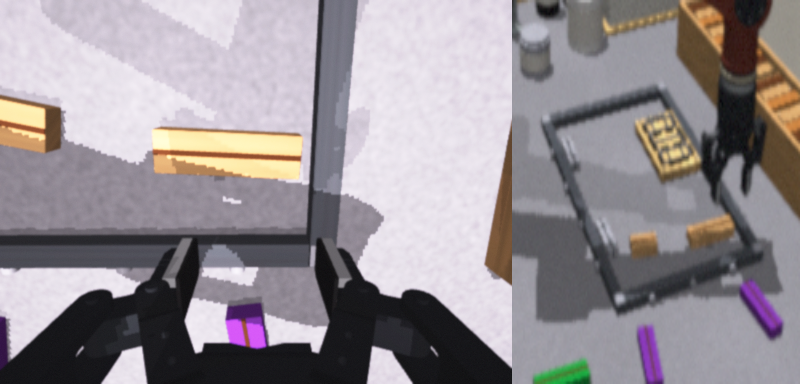

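The wrist view shows the furniture at columns 153–302, rows 128–180. The right bar is at rows ~237–267 and the far bar at columns ~318–350.

Run:
```python
from fit import *
C=np.load("C.npy"); s=dict(np.load("w2.npz"))
m=wood(s["frame"]); m[:100]=0;m[195:]=0;m[:,:120]=0;m[:,320:]=0
x,e=fit([s],[m],[.613,-.14,-.1],FUR); print(x,e,rel(C,x))
for uv in[(100,237),(310,237),(318,50),(308,237)]:
    w=ray(s,uv,.018); print(uv,w.round(4),rel(C,[*w[:2],0])[0])
```

```text
[ 0.61545766 -0.13971922 -0.11200386] 966.1704587294995 (array([ -58.5, -395.1]), np.float64(-2.43))
(100, 237) [ 0.5166 -0.1943  0.018 ] [-153.3 -456.4]
(310, 237) [ 0.6703 -0.2045  0.018 ] [   0.7 -455.9]
(318, 50) [ 0.6765 -0.079   0.018 ] [  -1.9 -330.2]
(308, 237) [ 0.6689 -0.2044  0.018 ] [  -0.8 -455.9]
```

Emit:
arm_command:
  claw: [-0.4,-0.4,-0.4,-0.4,-0.4,-0.4,-0.4,-0.4,-0.4,-0.4]
  linear:
    - [0,-0.17,0]
    - [0,-0.17,0]
    - [0,0,0.2]
    - [0,0,0.2]
    - [0,0,0.2]
    - [0,0,0.2]
    - [0,0,0.2]
    - [0,0,0.2]
    - [0,0,0.2]
    - [0,0,0]
  roll: [0,0,0,0,0,0,0,0,0,0]

```text
time_s: 12.7
eef_pos: [0.6115, -0.1773, 0.004]
eef_rot: [-179.8, -0.1, 86.1]
wrist_force: [-0.0, -0.6, -0.8]
gripper_width: 0.0595
finger_force: 0.0
```

Emit:
arm_command:
  claw: [-0.4,-0.4,-0.4,-0.4,-0.4,-0.4,-0.4,-0.4,-0.4,-0.4]
  linear:
    - [0.06,0,0]
    - [0.06,0,0]
    - [0.06,0,0]
    - [0.06,0,0]
    - [0.06,0,0]
    - [0.06,0,0]
    - [0.06,0,0]
    - [0.06,0,0]
    - [0.06,0,0]
    - [0.06,0,0]
  roll: [0,0,0,0,0,0,0,0,0,0]

```text
time_s: 13.7
eef_pos: [0.6151, -0.1478, 0.0063]
eef_rot: [-180.0, 0.0, 86.1]
wrist_force: [0.7, -0.6, 1.7]
gripper_width: 0.0592
finger_force: 0.5
```

Emit:
arm_command:
  claw: [-0.4,-0.4,-0.4,-0.4,-0.4,-0.4,-0.4,-0.4,-0.4,-0.4]
  linear:
    - [0.1,0,0]
    - [0.1,0,0]
    - [0.1,0,0]
    - [0.1,0,0]
    - [0.1,0,0]
    - [0.1,0,0]
    - [0.1,0,0]
    - [0.1,0,0]
    - [0.1,0,0]
    - [0.1,0,0]
  roll: [0,0,0,0,0,0,0,0,0,0]

```text
time_s: 14.7
eef_pos: [0.6185, -0.0977, 0.0063]
eef_rot: [-180.0, 0.0, 86.1]
wrist_force: [-0.5, -0.5, 0.0]
gripper_width: 0.06
finger_force: 0.4
```

Emit:
arm_command:
  claw: [-0.4,-0.4,-0.4,-0.4,-0.4,-0.4,-0.4,-0.4,-0.4,-0.4]
  linear:
    - [0.1,0,0]
    - [0.1,0,0]
    - [0.1,0,0]
    - [0.1,0,0]
    - [0.1,0,0]
    - [0.1,0,0]
    - [0.1,0,0]
    - [0.1,0,0]
    - [0.1,0,0]
    - [0.1,0,0]
  roll: [0,0,0,0,0,0,0,0,0,0]

```text
time_s: 15.7
eef_pos: [0.622, -0.0478, 0.0063]
eef_rot: [180.0, 0.0, 86.1]
wrist_force: [-0.2, -0.9, 1.7]
gripper_width: 0.0594
finger_force: 0.4
```

Emit:
arm_command:
  claw: [-0.4,-0.4,-0.4,-0.4,-0.4,-0.4,-0.4,-0.4,-0.4,-0.4]
  linear:
    - [0.06,0,0]
    - [0.06,0,0]
    - [0.06,0,0]
    - [0.06,0,0]
    - [0.06,0,0]
    - [0.06,0,0]
    - [0.06,0,0]
    - [0.06,0,0]
    - [0.06,0,0]
    - [0.06,0,0]
  roll: [0,0,0,0,0,0,0,0,0,0]

```text
time_s: 16.7
eef_pos: [0.6239, -0.0187, 0.0063]
eef_rot: [-180.0, 0.1, 86.1]
wrist_force: [-0.1, -3.6, 0.6]
gripper_width: 0.0596
finger_force: 1.7
```

Run:
```python
from fit import *
C=np.load("C.npy"); st=manip.state(); print(st["eef_pos"],rel(C,[*st["eef_pos"][:2],0])[0])
s=manip.snapshot("wrist")["frame"]
a=manip.snapshot("side")["frame"][110:260,190:370]
cv2.imwrite("pics/w3.png",np.hstack([s,cv2.resize(a,(288,384))]))
```

```text
[ 0.62394248 -0.01872735  0.00633031] [ -58.5 -273.8]
```

View pics/w3.png

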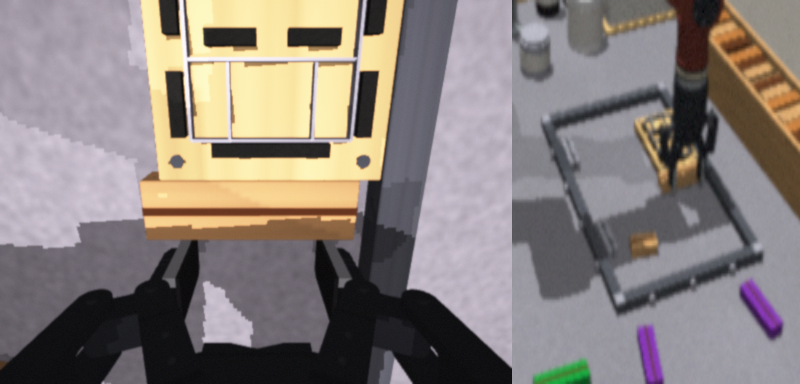

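The furniture lies flat on the die's right edge (row ~180) with both fingers behind it, and the die runs along the far bar (column ~382). I keep pushing left.

Emit:
arm_command:
  claw: [-0.4,-0.4,-0.4,-0.4,-0.4,-0.4,-0.4,-0.4,-0.4,-0.4]
  linear:
    - [0.08,0,0]
    - [0.08,0,0]
    - [0.08,0,0]
    - [0.08,0,0]
    - [0.08,0,0]
    - [0.08,0,0]
    - [0.08,0,0]
    - [0.08,0,0]
    - [0.08,0,0]
    - [0.08,0,0]
  roll: [0,0,0,0,0,0,0,0,0,0]

```text
time_s: 17.8
eef_pos: [0.6266, 0.0219, 0.0063]
eef_rot: [-180.0, 0.0, 86.1]
wrist_force: [-1.9, -4.2, 0.9]
gripper_width: 0.06
finger_force: 2.0
```

Emit:
arm_command:
  claw: [-0.4,-0.4,-0.4,-0.4,-0.4,-0.4,-0.4,-0.4]
  linear:
    - [0.06,0,0]
    - [0.06,0,0]
    - [0.06,0,0]
    - [0.06,0,0]
    - [0.06,0,0]
    - [0.06,0,0]
    - [0.06,0,0]
    - [0.04,0,0]
  roll: [0,0,0,0,0,0,0,0]

```text
time_s: 18.6
eef_pos: [0.6282, 0.0449, 0.0062]
eef_rot: [-180.0, -0.0, 86.1]
wrist_force: [-1.2, -3.3, 1.4]
gripper_width: 0.0598
finger_force: 2.0
```

Emit:
arm_command:
  claw: [-0.4,-0.4,-0.4]
  linear:
    - [0.03,0,0]
    - [0.03,0,0]
    - [0.03,0,0]
  roll: [0,0,0]

```text
time_s: 18.9
eef_pos: [0.6285, 0.0491, 0.0063]
eef_rot: [-180.0, 0.0, 86.1]
wrist_force: [-1.9, -3.9, 1.6]
gripper_width: 0.0599
finger_force: 2.0
```

Emit:
arm_command:
  claw: [-0.4,-0.4,-0.4]
  linear:
    - [0.03,0,0]
    - [0.03,0,0]
    - [0.03,0,0]
  roll: [0,0,0]

```text
time_s: 19.2
eef_pos: [0.6289, 0.0511, 0.0063]
eef_rot: [180.0, 0.3, 86.2]
wrist_force: [-1.4, -12.7, 1.0]
gripper_width: 0.0597
finger_force: 6.8
```

Emit:
arm_command:
  claw: [-0.4,-0.4,-0.4]
  linear:
    - [0.03,0,0]
    - [0.03,0,0]
    - [0.03,0,0]
  roll: [0,0,0]

```text
time_s: 19.5
eef_pos: [0.629, 0.0513, 0.0064]
eef_rot: [-180.0, 0.7, 86.3]
wrist_force: [-3.1, -24.9, 2.8]
gripper_width: 0.0597
finger_force: 12.4
```

Stopped on the left bar at 25 N. I back off and look.

Emit:
arm_command:
  claw: [-0.4,-0.4,-0.4,-0.4,-0.4,-0.4,-0.4,-0.4]
  linear:
    - [-0.2,0,0]
    - [-0.3,0,0]
    - [0,0,-0.5]
    - [0,0,-0.5]
    - [0,0,-0.5]
    - [0,0,-0.5]
    - [0,0,-0.2]
    - [0,0,0]
  roll: [0,0,0,0,0,0,0,0]

```text
time_s: 20.3
eef_pos: [0.6292, 0.0335, 0.1185]
eef_rot: [179.7, -0.1, 86.1]
wrist_force: [0.4, 0.6, -0.8]
gripper_width: 0.0593
finger_force: 0.0
```

Run:
```python
from fit import *
C=np.load("C.npy"); s=manip.snapshot("wrist"); np.savez("w4.npz",**s)
print(rel(C,[*manip.state()["eef_pos"][:2],0])[0])
cv2.imwrite("pics/w4.png",cv2.resize(s["frame"],(800,600),interpolation=cv2.INTER_CUBIC))
```

```text
[ -58.2 -221.4]
```

View pics/w4.png

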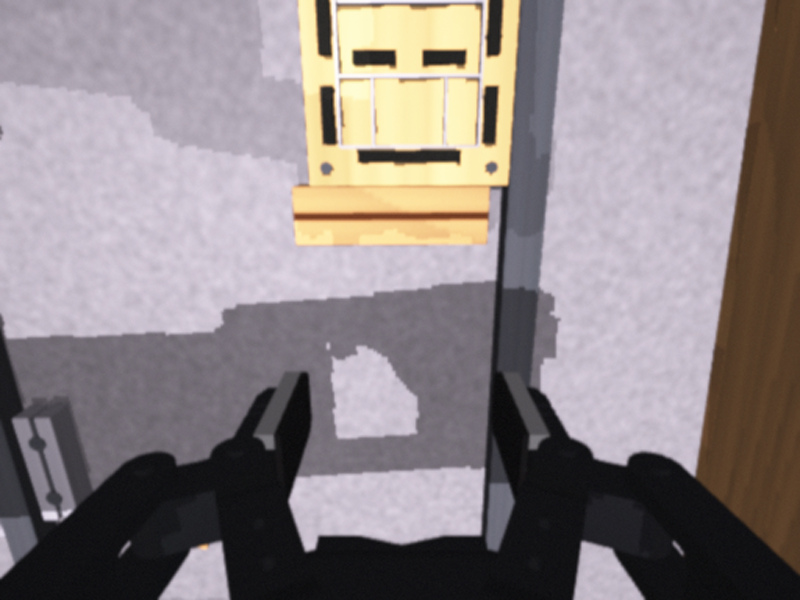

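Emit:
arm_command:
  claw: [-0.4,-0.4,-0.4,-0.4,-0.4,-0.4]
  linear:
    - [0.47,-0.28,0]
    - [0.47,-0.28,0]
    - [0.47,-0.28,0]
    - [0.47,-0.28,0]
    - [0.47,-0.28,0]
    - [0.47,-0.28,0]
  roll: [0,0,0,0,0,0]

```text
time_s: 20.95
eef_pos: [0.5511, 0.1803, 0.1137]
eef_rot: [-179.8, 0.0, 86.1]
wrist_force: [-0.4, -0.1, -0.1]
gripper_width: 0.0598
finger_force: 0.0
```

Emit:
arm_command:
  claw: [-0.4,-0.4,-0.4,-0.4,-0.4,-0.4,-0.4,-0.4,-0.4,-0.4]
  linear:
    - [0,0,0]
    - [0,0,0]
    - [0,0,0]
    - [0,0,0]
    - [0,0,0]
    - [0,0,0]
    - [0,0,0]
    - [0,0,0]
    - [0,0,0]
    - [0,0,0]
  roll: [-1,-1,-1,-1,-1,-1,-1,-1,-1,-1]

```text
time_s: 21.95
eef_pos: [0.5516, 0.1794, 0.1137]
eef_rot: [-179.8, -0.2, 136.3]
wrist_force: [-0.1, -0.0, 0.2]
gripper_width: 0.0597
finger_force: 0.0
```

Emit:
arm_command:
  claw: [-0.4,-0.4,-0.4,-0.4,-0.4,-0.4,-0.4,-0.4,-0.4]
  linear:
    - [0,0,0]
    - [0,0,0]
    - [0,0,0]
    - [0,0,0]
    - [0,0,0]
    - [0,0,0]
    - [0,0,0]
    - [0,0,0]
    - [0,0,0]
  roll: [-1,-1,-1,-1,-1,-1,-1,-1,0]

```text
time_s: 22.85
eef_pos: [0.5517, 0.1794, 0.1139]
eef_rot: [-180.0, -0.2, 176.1]
wrist_force: [0.5, 0.3, 0.2]
gripper_width: 0.06
finger_force: 0.0
```

Run:
```python
from fit import *
C=np.load("C.npy"); st=manip.state(); print(st["time_s"],st["eef_pos"],st["eef_rot"],rel(C,[*st["eef_pos"][:2],0])[0])
s=manip.snapshot("wrist"); np.savez("w5.npz",**s)
b=manip.snapshot("scene"); np.savez("s5.npz",**b)
a=cv2.resize(b["frame"][210:330,150:300],(288,384),interpolation=cv2.INTER_CUBIC)
cv2.imwrite("pics/w5.png",np.hstack([s["frame"],a]))
```

```text
22.85 [0.55170671 0.17936787 0.11393151] [-179.96667401   -0.22577488  176.07280101] [-144.3  -81.2]
```

View pics/w5.png

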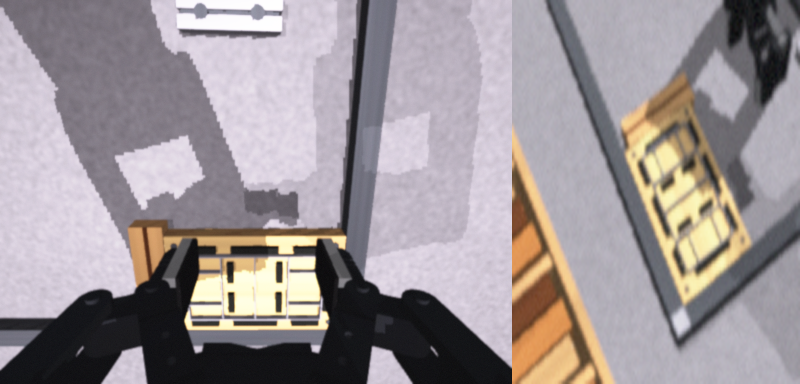

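The die sits in the corner with the furniture along its right edge. I add one more confirming push toward the far bar.

Emit:
arm_command:
  claw: [-0.4,-0.4,-0.4,-0.4,-0.4,-0.4,-0.4,-0.4,-0.4,-0.4]
  linear:
    - [0,0,0.4]
    - [0,0,0.4]
    - [0,0,0.4]
    - [0,0,0.4]
    - [0,0,0.3]
    - [0,0,0.25]
    - [0,0,0]
    - [-0.1,0,0]
    - [-0.1,0,0]
    - [-0.1,0,0]
  roll: [0,0,0,0,0,0,0,0,0,0]

```text
time_s: 23.95
eef_pos: [0.5701, 0.1787, 0.0102]
eef_rot: [180.0, 0.2, 176.1]
wrist_force: [0.2, -0.2, -0.2]
gripper_width: 0.0596
finger_force: 0.0
```

Emit:
arm_command:
  claw: [-0.4,-0.4,-0.4,-0.4,-0.4]
  linear:
    - [-0.05,0,0]
    - [-0.05,0,0]
    - [-0.05,0,0]
    - [-0.05,0,0]
    - [-0.05,0,0]
  roll: [0,0,0,0,0]

```text
time_s: 24.45
eef_pos: [0.5808, 0.1776, 0.0087]
eef_rot: [-180.0, -0.0, 176.1]
wrist_force: [0.4, 0.3, 0.6]
gripper_width: 0.0597
finger_force: 0.0
```

Emit:
arm_command:
  claw: [-0.4,-0.4,-0.4]
  linear:
    - [-0.03,0,0]
    - [-0.03,0,0]
    - [-0.03,0,0]
  roll: [0,0,0]

```text
time_s: 24.75
eef_pos: [0.5821, 0.1775, 0.0084]
eef_rot: [-180.0, -0.4, 176.1]
wrist_force: [-9.8, 0.4, 8.6]
gripper_width: 0.0599
finger_force: 4.9
```

Emit:
arm_command:
  claw: [-0.4,-0.4,-0.4]
  linear:
    - [-0.03,0,0]
    - [-0.03,0,0]
    - [0,0,0]
  roll: [0,0,0]

```text
time_s: 25.05
eef_pos: [0.5821, 0.1775, 0.0082]
eef_rot: [-179.9, -0.8, 176.1]
wrist_force: [-12.7, 0.5, 11.5]
gripper_width: 0.0598
finger_force: 6.9
```

Emit:
arm_command:
  claw: [-0.4,-0.4,-0.4,-0.4,-0.4,-0.4,-0.4,-0.4,-0.4,-0.4]
  linear:
    - [0.2,0,0]
    - [0.3,0,0]
    - [0.3,0,0]
    - [0,0,-0.5]
    - [0,0,-0.5]
    - [0,0,-0.6]
    - [0.3,0,-0.6]
    - [0.6,0,-0.6]
    - [0.6,0,-0.6]
    - [0.6,0,0]
  roll: [0,0,0,0,0,0,0,0,0,0]

```text
time_s: 26.05
eef_pos: [0.4467, 0.1879, 0.1841]
eef_rot: [179.8, 0.6, 176.1]
wrist_force: [0.9, 1.0, 1.3]
gripper_width: 0.06
finger_force: 0.0
```

Run:
```python
from fit import *
C=np.load("C.npy"); st=manip.state(); print(st["time_s"],st["eef_pos"])
S=[manip.snapshot(c) for c in("scene","side")]
for n,p,parts in(("die",[.648,.174,-.068],DIE),("fur",[.63,.08,-.068],FUR)):
  pass
# joint silhouette die+furniture is one wood blob: fit chase-relative pose of combined block
COMB=lambda fx:[box(0,0,100,160,18),box(fx,-95,100,30,18)]
for fx in(-15,-12,-9,-6):
  print(fx,[ (lambda r:(rel(C,r[0]),round(r[1],1)))(fit([s],[cv2.morphologyEx(wood(s["frame"]),cv2.MORPH_CLOSE,np.ones((9,9)))],[.646,.174,-.068],COMB(fx))) for s in S])
w=manip.snapshot("wrist")["frame"]
cv2.imwrite("pics/w6.png",np.hstack([cv2.resize(w[180:384,100:420],(500,319)),cv2.resize(S[0]["frame"][210:330,150:300],(300,319),interpolation=cv2.INTER_CUBIC)]))
```

```text
26.05 [0.44666859 0.18794504 0.18407497]
-15 [((array([-55.6, -88.8]), np.float64(1.15)), np.float64(82.5)), ((array([-50.9, -80.6]), np.float64(1.36)), np.float64(19.2))]
-12 [((array([-55.9, -87.5]), np.float64(0.91)), np.float64(72.7)), ((array([-51.8, -79.8]), np.float64(0.87)), np.float64(17.4))]
-9 [((array([-56.2, -88.7]), np.float64(-0.31)), np.float64(69.2)), ((array([-51.8, -79.5]), np.float64(-0.0)), np.float64(16.2))]
-6 [((array([-57. , -87.3]), np.float64(-0.81)), np.float64(66.8)), ((array([-52.2, -80. ]), np.float64(-0.22)), np.float64(16.2))]
```

View pics/w6.png

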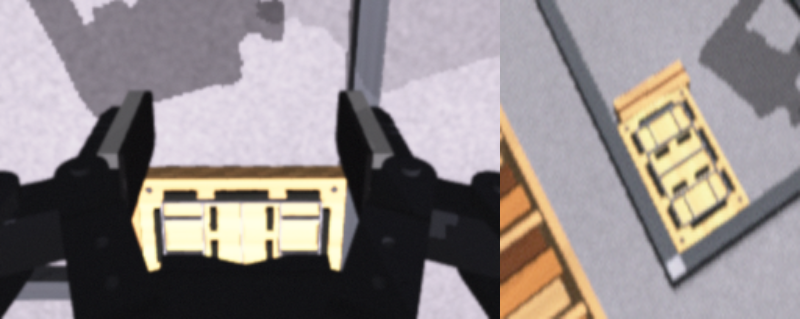

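Both contact stops agree (finger offset about 14 mm at each bar). The side camera puts the die at (-51.8, -79.5) mm, 0°, so I hand in.

```bash
python3 -c "
from station import manip
print(manip.finish_job())"
```

```text
the job is handed in; nothing more can be done
None
```

I handed the job in at about 26 s: by the force stops and camera fits, the die is tight and square in the far left corner, with the 100 mm furniture flat against its right edge; the hand-in returned no verdict.

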